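# Latch the fresh filter and try the sprung incubator lid

## Task

The filter in the lid of the small bench incubator has just been changed: swing the retaining bar over the open end of the filter slot until it rests in its catch, or the filter slides out when the lid tips. Then try the lid's gas strut: raise the lid by its handle clearly past its balance point, which is at 40 degrees of opening, without letting it fly up to its stop, and ease it back to about five degrees below that point, where its weight takes over again. Finish while still holding it there by the handle; leave everything else where it stands.

Things in the scene. Friction and masses are not known exactly. Their poses are not given: they have to be found in the camera images.
- incubator: White bench incubator, 176 x 226 x 96 mm (x, y, z) with a grey lid; fixed to the bench. Origin on the bench under its centre; its front with the dark display faces its own -x, +y is its left, z up. The lid's underside lies 101 mm and the lid's top 121 mm above the bench when shut; the lid is hinged along y at the rear top edge.
- lid_hinge (a point): Point on the hinge line of the lid, in the middle of its width, 96 mm behind the incubator's origin and 103 mm above the bench; its y axis is the hinge line.
- lid_opening (a joint): Opening of the lid in rad: 0 shut (as it starts), growing as the front edge rises; stop at 1.25. It balances at 0.70 (40 degrees): below that it falls shut, above that the gas strut on its right side drives it up to the stop, more strongly the farther it is from 0.70; the strut damps it. At the handle it takes about 5 N upward when shut, 0.8 N upward at 0.60 and 0.8 N downward at 0.80.
- lid: Grey lid of the incubator, 184 x 226 x 20 mm, with filter rails on top and a black bow handle at the front. Its origin lies on the hinge line and its x axis points from the handle to the hinge (level when the lid is shut).
- lid_handle_grip (a point): Middle of the handle's cross bar: a round bar 12 mm thick along y, 44 mm wide over its rounded ends, 46 mm clear of the lid's front edge (bar centre to edge). It can be pinched over its two ends (44 mm) or round the bar. It lies 232 mm in front of the hinge line and 8 mm above it when the lid is shut, so it moves on an arc of 232 mm radius.
- filter_bar (a joint): Angle of the steel retaining bar in rad: 0 lying across the lid with its tip resting in the U catch on the right, pi/2 upright, more leaning out to the left; stop at 2.1, starts between 1.6 and 1.9. Its pivot is slightly stiff: it stays put near upright and drops into the catch by itself once it leans below about 1.2.
- bar_pivot (a point): Pivot of the retaining bar on top of the lid, near its rear left: 35 mm in front of the hinge line and 58 mm to the left of the middle, 133 mm above the bench when the lid is shut. The bar turns about the incubator's x axis.
- bar_tip (a point): Black rounded free end of the retaining bar, 134 mm from its pivot. The bar is 8 mm thick (x) and 9 mm high.
- cassette_center (a point): Centre of the loose pleated filter cassette, 90 x 80 x 12 mm, lying flat in the guide rails on top of the lid (open at the rear end, where the bar goes across).
- filter_seat (a point): Where the centre of the cassette belongs on the lid; moves with the lid.
- timer: White bench timer, 58 x 72 x 21 mm, left of the incubator; origin under its centre. To be left alone.
- old_cassette: The used filter cassette, 90 x 80 x 12 mm, on the bench right of the incubator; origin under its centre. To be left alone.
Things that resemble listed ones, but are neither listed nor needed, are in the scene too. What is shaped like the part that bears cassette_center but green or pink is not meant.

How it is judged:
On the way, in this order (a step that is already met when the one before it is completed fails the run):
1. the retaining bar rests in its catch while the lid is still shut (value of joint filter_bar below 0.06 rad and value of joint lid_opening below 0.1 rad), for 0.2 s.
2. the lid is raised past its balance point (value of joint lid_opening above 0.74 rad), for 0.3 s.
At the end, for the whole second after the job is handed in: The lid is held still by the fingers (over 0.3 N) at its handle (grasp point within 40 mm) between 0.53 and 0.675 rad, 1.5 to 10 degrees below its balance point; the bar is in its catch (below 0.08 rad) and the cassette within 12 mm of its seat (value of joint lid_opening between 0.53 and 0.675 rad and velocity of joint lid_opening between -0.05 and 0.05 rad/s and contact force between the fingers and lid above 0.3 N and distance between the grasp point and lid_handle_grip below 0.04 m and value of joint filter_bar below 0.08 rad and distance between cassette_center and filter_seat below 0.012 m); the arm keeps its last pose, push and grip.
It fails at once if the lid flies up towards its stop (beyond 1.1 rad) (value of joint lid_opening above 1.1 rad).
It fails at once if the filter cassette slides out of its seat by more than 20 mm (distance between cassette_center and filter_seat above 0.02 m).
It fails at once if the timer or the used cassette is shoved by more than 30 mm (distance of any of timer, old_cassette from where it was at the start of the episode above 0.03 m).
It also fails if it takes over 54 s, if anything falls off the work surface, if the arm or the gripper's body presses on something with over 40 N, if the wrist force passes 120 N, or if a joint passes its speed limit or range.

## Robot

A 6-joint arm with a two-finger parallel gripper is mounted at the origin on a cart in front of the work surface, level with it; the furniture and walls round the work are solid. World frame = base frame: x ahead of the robot, y to its left, z up, the work surface at z = 0. Lengths are in m, angles in rad, forces in N, time in s.
With the tool pointing down it reaches from about 0.275 to 0.75 m from the base axis. Payload 10.2 kg.
Tool frame: the origin (TCP) lies at the very end of the fingers, on their centre line; the grasp point (between the pads) lies 19 mm behind it; z points along the fingers, y is the line along which they close (so a half turn about z gives the same grasp; the last joint's range is limited). The gripper opens to 88 mm and grips with 3 to 60 N. Pads are 18 mm wide; open, the fingers measure 123 mm over their backs; the gripper's body (75 mm by 187 mm) begins 45 mm behind the grasp point.
Start: joints at [1.027, 0.313, 1.498, -0, 1.331, -0.223], TCP at [0.166, 0.498, 0.239] pointing down, gripper open.
Joint ranges: [-2.94, 2.94], [-0.97, 2.17], [0.19, 2.56], [-1.23, 4.37], [0.02, 3.11], [-2.88, 2.88]. Speed limits (rad/s): [2.39, 2.39, 3.01, 3.14, 3.14, 3.14].

## Interface

Orientations are given as a unit quaternion [x, y, z, w].
In Python, from rig import manip, optics, job, spotter gives the robot as it stands.
- The arm moves only by the tool play_rows, never from a script. Its argument "targets" is a list of rows, each a list of 7 numbers: the shift along the tool's x, y, z as a fraction of full scale, then the turn, a rotation vector about the tool's x, y, z as a fraction of full scale, then the finger opening in mm, from 0 to 88.1. A call has 1 to 10 rows; each row shifts and turns the commanded pose from where the row before left it, along the tool's axes as they then stand; what a row does not reach is not made up. Full scale, the value 1, is 3 cm for a shift and 0.12 rad for a turn. A row lasts 1/12 s, in which the tool goes at most 41.7 mm and 7.16 degrees, less where a joint would pass 70% of its speed; a pose out of reach is approached as far as the arm can. A call with a number of a shift or a turn outside -1 to 1 is refused whole. A call with a gripper value outside its range is refused whole. The fingers move at their own pace and stop on an object; the grip force is fixed at half the most. Time passes only in rows, so rows that do not move let the fingers close. It gives the time, the measured TCP pose, the force, the opening and the grip force at its end, in the units of the state.
- manip.get_obs(): the state, without advancing time (a new reading comes with each control period).
- optics.get_image(name): name is "scene" or "top" or "wrist"; returns a dict with "frame" (400x640x3 uint8, blue, green, red), "range_z" (400x640 float32, m along the optical axis (not along the pixel's ray), 0 where there is no reading), "vertical_fov" (degrees; the focal length in pixels is half the picture's height over the tangent of half this angle, whatever the lens; pixels are square), "cx", "cy" (the principal point, pixels), "k1" (the pictures are not rectified: a ray, as slopes to the right and down, at radius r is drawn at 1 + k1 r^2 times it, then the intrinsics apply), "eye" and "orientation" of the camera in the world. Camera axes: x right, y up, looking along -z (the intrinsics and any distortion apply to the point x, -y, -z); pixel columns grow to the right and rows downward; lengths in m; the calibration is good to about 2 mm. A picture is of the moment at which its call begins.
- job.hand_in(): hands the job in; it is judged then, once.
Trained networks look in the newest picture that a camera, given by its name, has taken for a name from the list of things; names that differ only in an ending like _2 or _b are one class to them, and where a whole thing is asked for, a point or a joint stands for the part that bears it (a point fixed in the world has none). Each returns a list of dicts, best first, with "score" (0 to 1); they miss things now and then, are a little off and sometimes report something else, mostly with a low value. They report only what shows in the picture. A call takes as long as a camera call. They do not tell look-alikes from the thing itself.
- spotter.outline_of(camera, query): "region" (400x640 bool, what is visible of it) and "location" ([row, column] in pixels, amid what is visible of it).
- spotter.spot_point(camera, query): "location" ([row, column] in pixels: a listed point, or the origin of a listed thing).
The state is a dict: "clock": time; "joints": joint angles; "qvel": joint speeds; "joint_efforts": joint torques, N m; "position": TCP position; "eef_rot": TCP orientation; "force": force on the tool from outside, world axes, zero at the start; "ft_torque": the same for the moment, N m; "width": finger opening in m; "gripper_force": force on a finger pad.
Only numpy, scipy, OpenCV 4.12 (cv2) and the standard library are available. Lean on these libraries where they do the work, as an engineer would, in place of code of your own. Each camera call takes 0.05 s, during which the arm holds its last target. There are 200 camera calls.

## Working session

There is one attempt and no reset: what is moved stays moved. The work goes in short steps, Python scripts to look and compute and a tool call to move; the robot and the scene stay as the last step left them, time stands still between calls to the robot, and variables do not carry over. Pictures are saved under pics/ and viewed, at most 10 in all, crops included, and the job is handed in when it is done.

Besides the shell and the picture viewer there is one more tool, called after "Emit:" by a JSON object that holds its "fn" and its "kwargs". play_rows: Moves the arm, as the interface text tells. Its arguments: {"type":"object","properties":{"targets":{"type":"array"}},"required":["targets"]}

```bash
mkdir -p pics; ls; cat > h.py <<'E'
import numpy as np, cv2
from scipy.spatial.transform import Rotation as R
from rig import manip, optics, job, spotter
def K(im):
    f=200/np.tan(np.radians(im["vertical_fov"])/2)
    return np.array([[f,0,im["cx"]],[0,f,im["cy"]],[0,0,1]]),np.array([im["k1"],0,0,0,0.])
def ray(im,rc):
    k,d=K(im); p=cv2.undistortPoints(np.array([[[rc[1],rc[0]]]],float),k,d)[0,0]
    return R.from_quat(im["orientation"]).apply([p[0],-p[1],-1.])
def depth_pt(im,rc,w=2):
    r,c=int(round(rc[0])),int(round(rc[1])); z=im["range_z"][max(r-w,0):r+w+1,max(c-w,0):c+w+1]; z=z[z>0]
    return np.array(im["eye"])+ray(im,rc)*np.median(z) if z.size else None
def at_z(im,rc,h):
    d=ray(im,rc); e=np.array(im["eye"]); return e+d*(h-e[2])/d[2]
def proj(im,P):
    k,d=K(im); q=R.from_quat(im["orientation"]).inv().apply(np.array(P)-im["eye"])*[1,-1,-1]
    return cv2.projectPoints(q.reshape(-1,1,3),np.zeros(3),np.zeros(3),k,d)[0][:,0,::-1]
E
python3 - <<'E'
from h import *
np.set_printoptions(precision=3,suppress=True)
ims={}
for c in("scene","top"):
    im=optics.get_image(c); ims[c]=im; cv2.imwrite(f"pics/{c}0.png",im["frame"]); print(c,im["eye"],im["vertical_fov"])
    for q in("incubator","lid_hinge","lid_handle_grip","bar_pivot","bar_tip","cassette_center","filter_seat","timer","old_cassette"):
        for o in spotter.spot_point(c,q)[:3]:
            print(q,round(o["score"],2),np.array(o["location"]),depth_pt(im,o["location"]))
print(manip.get_obs())
E
```

```text
pics
scene [ 0.148 -0.785  0.669] 48.716423437108915
incubator 0.97 [244.2 349.7] [ 0.534 -0.161  0.095]
lid_hinge 0.76 [195.1 379.9] [ 0.657 -0.083  0.139]
lid_hinge 0.61 [230.6 301. ] [ 0.494 -0.004  0.04 ]
lid_handle_grip 0.83 [228.8 305.4] [ 0.464 -0.093  0.114]
bar_pivot 0.77 [176.4 352.5] [0.642 0.015 0.142]
bar_tip 0.62 [127.2 354.4] [0.937 0.496 0.032]
cassette_center 0.9 [252.4 263.8] [ 0.397 -0.003  0.008]
cassette_center 0.87 [195.  350.4] [ 0.605 -0.039  0.129]
cassette_center 0.69 [210.4 246.8] [0.42  0.186 0.007]
filter_seat 0.67 [197.7 357.7] [ 0.614 -0.058  0.13 ]
timer 0.44 [215.9 294.7] [0.489 0.02  0.07 ]
old_cassette 0.79 [294.5 409. ] [ 0.62  -0.268  0.007]
top [0.473 0.028 1.437] 43.096692286570324
incubator 0.65 [177.7 330. ] [ 0.602 -0.044  0.13 ]
lid_hinge 0.86 [144.9 321. ] [ 0.709 -0.026  0.004]
lid_handle_grip 0.66 [229.7 343.4] [ 0.467 -0.079  0.115]
bar_pivot 0.75 [159.1 309.4] [0.65  0.009 0.132]
bar_tip 0.54 [153.8 303.3] [0.645 0.025 0.266]
cassette_center 0.9 [175.8 334.9] [ 0.607 -0.057  0.131]
cassette_center 0.78 [151.8 249.5] [0.688 0.178 0.009]
cassette_center 0.76 [250.3 249.1] [0.41  0.177 0.008]
filter_seat 0.78 [176.8 333.7] [ 0.604 -0.054  0.131]
timer 0.75 [205.8 267.4] [0.534 0.125 0.019]
old_cassette 0.55 [172.8 396.8] [ 0.628 -0.242  0.008]
{'clock': 1.0, 'joints': array([ 1.027,  0.313,  1.498,  0.   ,  1.331, -0.223]), 'qvel': array([-0.001,  0.001,  0.001,  0.001,  0.002, -0.001]), 'joint_efforts': array([  0.001, -40.211, -25.242,   0.07 ,   0.032,  -0.   ]), 'position': array([0.166, 0.498, 0.239]), 'eef_rot': array([ 0.16 ,  0.987, -0.   , -0.   ]), 'force': array([-0.064, -0.113,  0.295]), 'ft_torque': array([-0.02 , -0.028, -0.005]), 'gripper_force': 0.0, 'width': 0.08802906285074327}
```

```bash
python3 -c "
import cv2
for c,b in(('scene',(80,360,220,470)),('top',(110,290,220,440))):
    i=cv2.imread(f'pics/{c}0.png')[b[0]:b[1],b[2]:b[3]]; cv2.imwrite(f'pics/{c}0c.png',cv2.resize(i,None,fx=2.1 if c=='scene' else 3,fy=2.1 if c=='scene' else 3,interpolation=cv2.INTER_CUBIC))"
```

```text
(no output)
```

View pics/scene0c.png

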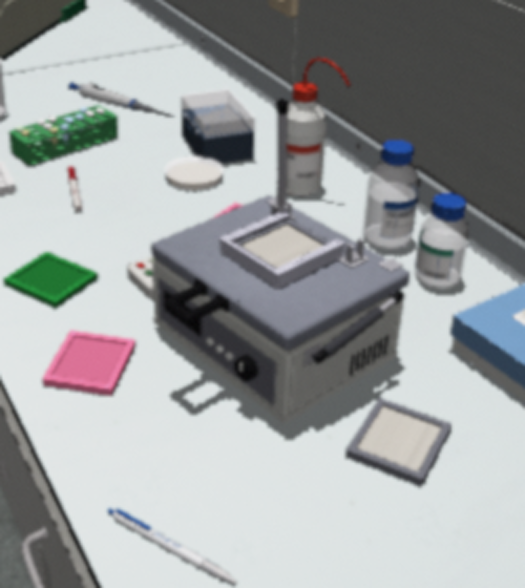

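View pics/top0c.png

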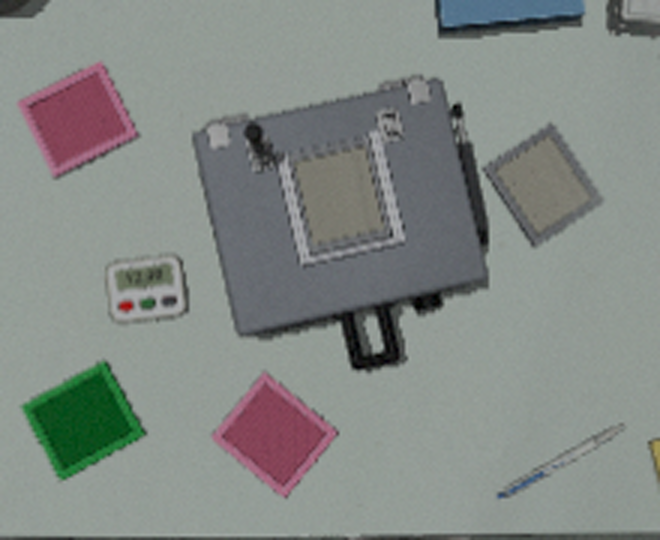

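The scene crop shows the upright bar with its black tip at full-frame pixel (row 128, col 354), its pivot at (177, 352), the handle at (229, 305), and the seated cassette on the lid at (195, 350). Look-alikes for the cassette are the green one (210, 247), the pink ones (252, 264) and near (155, 250) in top, and the used grey one (295, 409). The one on the lid is the right one. Next I fit the incubator pose.

```bash
cat > fit.py <<'E'
from h import *
from scipy.optimize import least_squares
np.set_printoptions(precision=3,suppress=True)
im=optics.get_image("top"); ims=optics.get_image("scene")
c=lambda x,y:(110+y/3,220+x/3)
L=[((-.088,.113,.121),im,c(240,333)),((-.088,-.113,.121),im,c(487,283)),((.096,.113,.121),im,c(195,131)),((.096,-.113,.121),im,c(440,79)),
((-.136,0,.111),im,(229.7,343.4)),((.061,.058,.133),im,(159.1,309.4)),((-.136,0,.111),ims,(228.8,305.4)),((.061,.058,.133),ims,(176.4,352.5))]
w=lambda p,l:np.array([p[0]+np.cos(p[2])*l[0]-np.sin(p[2])*l[1],p[1]+np.sin(p[2])*l[0]+np.cos(p[2])*l[1],l[2]])
f=lambda p:np.concatenate([proj(i,w(p,l))[0]-rc for l,i,rc in L])
s=least_squares(f,[.58,-.05,.2],loss="soft_l1"); p=s.x
print(p); print(f(p).reshape(-1,2))
print("handle",w(p,(-.136,0,.111)),"pivot",w(p,(.061,.058,.133)))
for a in(1.6,1.75,1.9):
    t=w(p,(.061,.058-.134*np.cos(a),.133+.134*np.sin(a))); print(a,t,proj(im,t),proj(ims,t))
E
python3 fit.py
```

```text
[ 0.598 -0.055  0.21 ]
[[ 0.576 -1.135]
 [-1.04   1.043]
 [-0.886 -0.819]
 [-1.1    1.388]
 [ 0.735  1.538]
 [ 1.701 -1.834]
 [-1.545 -1.468]
 [ 3.098  1.399]]
handle [ 0.465 -0.084  0.111] pivot [0.646 0.014 0.133]
1.6 [0.645 0.018 0.267] [[153.588 306.544]] [[128.036 355.308]]
1.75 [0.641 0.037 0.265] [[155.484 298.164]] [[126.187 349.43 ]]
1.9 [0.637 0.056 0.26 ] [[157.506 290.06 ]] [[125.632 343.823]]
```

```bash
python3 - <<'E'
from h import *
im=optics.get_image("top"); k,d=K(im)
rr,cc=np.mgrid[0:400:2,0:640:2]; p=cv2.undistortPoints(np.stack([cc,rr],-1).reshape(-1,1,2).astype(float),k,d)[:,0]
z=im["range_z"][::2,::2].ravel(); P=R.from_quat(im["orientation"]).apply(np.c_[p[:,0],-p[:,1],-np.ones(len(p))])*z[:,None]+im["eye"]
P=P[z>0]
xs=np.arange(.1,1,.06); ys=np.arange(.66,-.4,-.06)
print("x\\y",*["%5.2f"%y for y in ys])
for x in xs[::-1]:
    print("%.2f"%x,*["%5.2f"%max([0]+list(P[(abs(P[:,0]-x)<.03)&(abs(P[:,1]-y)<.03),2])) for y in ys])
E
```

```text
x\y  0.66  0.60  0.54  0.48  0.42  0.36  0.30  0.24  0.18  0.12  0.06  0.00 -0.06 -0.12 -0.18 -0.24 -0.30 -0.36
1.00  0.00  0.00  0.00  0.00  0.00  0.00  0.00  0.00  0.00  0.00  0.00  0.00  0.00  0.00  0.00  0.00  0.00  0.00
0.94  0.45  0.44  0.43  0.42  0.42  0.41  0.41  0.41  0.40  0.40  0.40  0.40  0.40  0.41  0.41  0.41  0.42  0.43
0.88  0.01  0.01  0.01  0.01  0.01  0.01  0.01  0.20  0.01  0.15  0.15  0.12  0.12  0.05  0.06  0.06  0.06  0.06
0.82  0.01  0.01  0.01  0.08  0.08  0.08  0.17  0.21  0.01  0.14  0.15  0.12  0.12  0.05  0.06  0.06  0.06  0.06
0.76  0.01  0.02  0.02  0.08  0.08  0.08  0.01  0.01  0.02  0.01  0.01  0.01  0.01  0.01  0.06  0.06  0.05  0.06
0.70  0.03  0.02  0.01  0.01  0.02  0.02  0.02  0.02  0.02  0.01  0.12  0.13  0.13  0.14  0.11  0.02  0.02  0.01
0.64  0.01  0.05  0.05  0.01  0.01  0.02  0.01  0.01  0.02  0.01  0.13  0.27  0.14  0.14  0.12  0.02  0.01  0.01
0.58  0.01  0.05  0.05  0.01  0.01  0.01  0.01  0.01  0.03  0.03  0.13  0.14  0.14  0.14  0.13  0.02  0.02  0.01
0.52  0.01  0.05  0.05  0.01  0.02  0.02  0.01  0.01  0.03  0.03  0.13  0.14  0.13  0.13  0.13  0.01  0.01  0.01
0.46  0.01  0.01  0.05  0.02  0.02  0.01  0.01  0.02  0.01  0.01  0.11  0.02  0.12  0.12  0.01  0.01  0.01  0.01
0.40  0.01  0.01  0.02  0.02  0.02  0.01  0.01  0.02  0.02  0.02  0.02  0.02  0.02  0.01  0.01  0.01  0.02  0.02
0.34  0.01  0.01  0.02  0.02  0.02  0.01  0.01  0.01  0.02  0.01  0.01  0.01  0.01  0.01  0.01  0.02  0.01  0.02
0.28  0.01  0.01  0.01  0.01  0.01  0.01  0.01  0.01  0.01  0.01  0.01  0.01  0.01  0.01  0.01  0.01  0.01  0.00
0.22  0.00  0.35  0.52  0.54  0.54  0.00  0.00  0.00  0.00  0.00  0.00  0.00  0.00  0.00  0.00  0.00  0.00  0.00
0.16  0.00  0.00  0.53  0.54  0.55  0.55  0.00  0.00  0.00  0.01  0.01  0.01  0.01  0.01  0.00  0.00  0.00  0.00
0.10  0.00  0.00  0.00  0.00  0.35  0.00  0.00  0.00  0.01  0.01  0.02  0.27  0.26  0.01  0.01  0.00  0.00  0.00
```

Emit:
{"fn": "play_rows", "kwargs": {"targets": [[0, 0, 0, 0, 0, -0.89, 0], [0, 0, 0, 0, 0, -0.89, 0], [0, 0, 0, 0, 0, -0.89, 0], [0, 0, 0, 0, 0, -0.89, 0], [0, 0, 0, 0, 0, -0.89, 0], [0, 0, 0, 0, 0, 0, 0]]}}

```text
clock: 1.65
position: [0.1655, 0.4982, 0.2387]
eef_rot: [-0.108, 0.994, -0.0, -0.0]
force: [0.1, -0.8, 0.5]
width: 0.0505
gripper_force: 0.0
```

The way is clear at this height.

Emit:
{"fn": "play_rows", "kwargs": {"targets": [[-0.61, -0.84, 0, 0, 0, 0, 0], [-0.61, -0.84, 0, 0, 0, 0, 0], [-0.61, -0.84, 0, 0, 0, 0, 0], [-0.61, -0.84, 0, 0, 0, 0, 0], [-0.61, -0.84, 0, 0, 0, 0, 0], [-0.61, -0.84, 0, 0, 0, 0, 0], [-0.61, -0.84, 0, 0, 0, 0, 0], [-0.61, -0.84, 0, 0, 0, 0, 0], [-0.61, -0.84, 0, 0, 0, 0, 0], [-0.61, -0.84, 0, 0, 0, 0, 0]]}}

```text
clock: 2.48
position: [0.3987, 0.2894, 0.2389]
eef_rot: [-0.104, 0.995, 0.0, 0.0]
force: [1.0, 0.5, -0.6]
width: 0.0006
gripper_force: 0.0
```

Emit:
{"fn": "play_rows", "kwargs": {"targets": [[-0.61, -0.84, 0, 0, 0, 0, 0], [-0.61, -0.84, 0, 0, 0, 0, 0], [-0.61, -0.84, 0, 0, 0, 0, 0], [-0.61, -0.84, 0, 0, 0, 0, 0], [-0.61, -0.84, 0, 0, 0, 0, 0], [-0.61, -0.84, 0, 0, 0, 0, 0], [-0.61, -0.84, 0, 0, 0, 0, 0], [-0.61, -0.84, 0, 0, 0, 0, 0], [-0.61, -0.84, 0, 0, 0, 0, 0], [-0.61, -0.84, 0.45, 0, 0, 0, 0]]}}

```text
clock: 3.32
position: [0.6318, 0.0818, 0.2274]
eef_rot: [-0.104, 0.995, -0.0, 0.002]
force: [0.1, 0.8, -0.2]
width: 0.0003
gripper_force: 0.0
```

```bash
python3 - <<'E'
from h import *
o=manip.get_obs(); print(o["position"],o["force"],o["clock"])
im=optics.get_image("scene"); cv2.imwrite("pics/s1.png",cv2.resize(im["frame"][60:300,220:470],None,fx=2.3,fy=2.3))
E
```

```text
[0.63175194 0.08184749 0.22740982] [ 0.1392681   0.8171401  -0.16600946] 3.3167
```

View pics/s1.png

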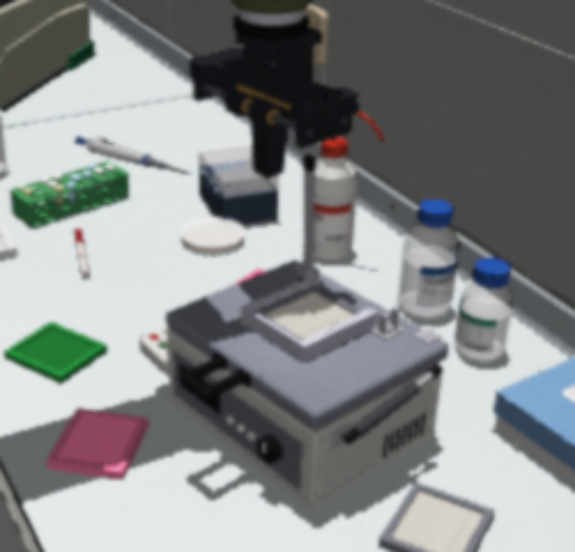

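The closed fingers (crop 268,170) stand left of the upright bar's tip (310,160), and the gripper body is clear above it. I push the bar to the right.

Emit:
{"fn": "play_rows", "kwargs": {"targets": [[0, -0.3, 0, 0, 0, 0, 0], [0, -0.3, 0, 0, 0, 0, 0], [0, -0.3, 0, 0, 0, 0, 0], [0, -0.3, 0, 0, 0, 0, 0], [0, -0.25, 0, 0, 0, 0, 0], [0, -0.25, 0, 0, 0, 0, 0], [0, -0.25, 0, 0, 0, 0, 0], [0, -0.25, 0, 0, 0, 0, 0], [0, -0.25, 0, 0, 0, 0, 0], [0, -0.25, 0, 0, 0, 0, 0]]}}

```text
clock: 4.2
position: [0.6472, 0.0032, 0.2252]
eef_rot: [-0.106, 0.994, -0.0, 0.0]
force: [0.2, 0.7, -0.5]
width: 0.0004
gripper_force: 0.0
```

Emit:
{"fn": "play_rows", "kwargs": {"targets": [[0, -0.25, 0, 0, 0, 0, 0], [0, -0.25, 0, 0, 0, 0, 0], [0, -0.25, 0, 0, 0, 0, 0], [0, 0, 0, 0, 0, 0, 0], [0, 0, 0, 0, 0, 0, 0]]}}

```text
clock: 4.62
position: [0.6519, -0.0184, 0.2251]
eef_rot: [-0.106, 0.994, 0.0, -0.0]
force: [-0.8, 0.4, -0.0]
width: 0.0005
gripper_force: 0.0
```

```bash
python3 - <<'E'
from h import *
o=manip.get_obs(); print(o["position"],o["force"],o["clock"])
im=optics.get_image("scene"); cv2.imwrite("pics/s2.png",cv2.resize(im["frame"][110:270,270:440],None,fx=3,fy=3))
print([(x["score"],x["location"]) for q in("bar_tip","cassette_center","filter_seat") for x in spotter.spot_point("scene",q)[:2]])
E
```

```text
[ 0.65185789 -0.01842847  0.22512061] [-0.79715308  0.39179732 -0.0413481 ] 4.6167
[(0.73, [152.7, 382.5]), (0.71, [248.9, 263.8]), (0.65, [213.9, 242.5]), (0.84, [197.6, 358.1])]
```

View pics/s2.png

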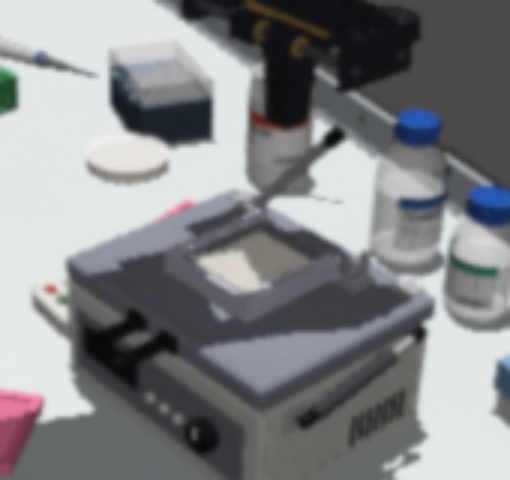

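The bar has left the finger and is at roughly 45°, sinking by itself. I move away to above and in front of the handle, tilting the tool towards it.

Emit:
{"fn": "play_rows", "kwargs": {"targets": [[0.77, -0.08, 0, 0, 0, 0, 0], [0.77, -0.08, 0, 0, 0, 0, 40], [0.77, -0.08, 0, 0, 0, 0, 88], [0.77, -0.08, 0, 0, 0, 0, 88], [0.77, -0.08, 0, 0, 0, 0, 88], [0.77, -0.08, 0, 0, 0, 0, 88], [0.77, -0.08, 0, 0, 0, 0, 88], [0.77, -0.08, 0, 0, 0, 0, 88], [0.77, -0.08, 0, 0, 0, 0, 88], [0.77, -0.08, 0, 0, 0, 0, 88]]}}

```text
clock: 5.65
position: [0.43, -0.0903, 0.2253]
eef_rot: [-0.107, 0.994, -0.0, 0.0]
force: [-0.4, 0.6, -0.3]
width: 0.0583
gripper_force: 0.0
```

Emit:
{"fn": "play_rows", "kwargs": {"targets": [[0, 0, 0, 0, -0.67, 0, 88], [0, 0, 0, 0, -0.67, 0, 88], [0, 0, 0, 0, -0.67, 0, 88], [0, 0, 0, 0, -0.67, 0, 88], [0, 0, 0, 0, -0.67, 0, 88], [0, 0, 0, 0, 0, 0, 88], [0, 0, 0, 0, 0, 0, 88]]}}

```text
clock: 6.23
position: [0.4308, -0.0906, 0.2255]
eef_rot: [-0.104, 0.975, 0.021, 0.198]
force: [-0.2, 0.0, 0.2]
width: 0.0881
gripper_force: 0.0
```

```bash
cat > look.py <<'E'
from h import *
np.set_printoptions(precision=3,suppress=True)
o=manip.get_obs(); r=R.from_quat(o["eef_rot"]); print(o["position"],o["force"],o["width"],o["clock"],"\n",r.as_matrix())
def tool(P): return r.inv().apply(P-o["position"])
for c in("wrist","top","scene"):
    im=optics.get_image(c); cv2.imwrite(f"pics/{c}_l.png",im["frame"])
    for q in("lid_handle_grip","bar_tip","cassette_center","filter_seat"):
        for s in spotter.spot_point(c,q)[:2]:
            P=depth_pt(im,s["location"]); print(c,q,round(s["score"],2),np.array(s["location"]),P,None if P is None else tool(P))
E
python3 look.py; python3 -c "
import cv2,numpy as np
a=cv2.resize(cv2.imread('pics/wrist_l.png'),(480,300)); b=cv2.resize(cv2.imread('pics/scene_l.png')[110:270,270:440],(318,300))
cv2.imwrite('pics/v3.png',np.hstack([a,b]))"
```

```text
[ 0.431 -0.091  0.225] [-0.217  0.045  0.237] 0.08805357915329846 6.2333 
 [[-0.9   -0.211  0.381]
 [-0.194  0.978  0.082]
 [-0.39  -0.    -0.921]]
wrist lid_handle_grip 0.9 [179.9 319.5] [ 0.463 -0.085  0.115] [ 0.013 -0.001  0.114]
wrist cassette_center 0.96 [125.9 562.4] [0.411 0.177 0.009] [0.05  0.265 0.214]
wrist cassette_center 0.76 [ 77.6 421.9] [0.397 0.003 0.009] [0.097 0.099 0.194]
top lid_handle_grip 0.8 [230.  347.2] [ 0.466 -0.089  0.114] [ 0.011 -0.006  0.116]
top lid_handle_grip 0.24 [175.9 334.2] [ 0.607 -0.055  0.13 ] [-0.128 -0.002  0.158]
top bar_tip 0.51 [169.  398.3] [ 0.639 -0.247  0.009] [-0.073 -0.196  0.266]
top bar_tip 0.48 [150.6 356.7] [ 0.674 -0.115  0.123] [-0.175 -0.075  0.185]
top cassette_center 0.88 [175.2 333.2] [ 0.609 -0.052  0.131] [-0.131 -0.     0.158]
top cassette_center 0.64 [248.6 246.7] [0.414 0.184 0.01 ] [0.045 0.272 0.214]
top filter_seat 0.61 [178.3 333.8] [ 0.601 -0.054  0.13 ] [-0.123  0.     0.155]
scene lid_handle_grip 0.67 [230.8 303.3] [ 0.495 -0.014  0.045] [-0.003  0.062  0.197]
scene bar_tip 0.72 [200.4 395.4] [ 0.691 -0.098  0.123] [-0.193 -0.062  0.193]
scene cassette_center 0.88 [210.3 247.2] [0.42  0.185 0.008] [0.041 0.271 0.219]
scene cassette_center 0.6 [196.8 350.1] [ 0.6   -0.047  0.13 ] [-0.124  0.007  0.156]
scene filter_seat 0.78 [199.4 355.5] [ 0.607 -0.06   0.128] [-0.127 -0.007  0.159]
```

View pics/v3.png

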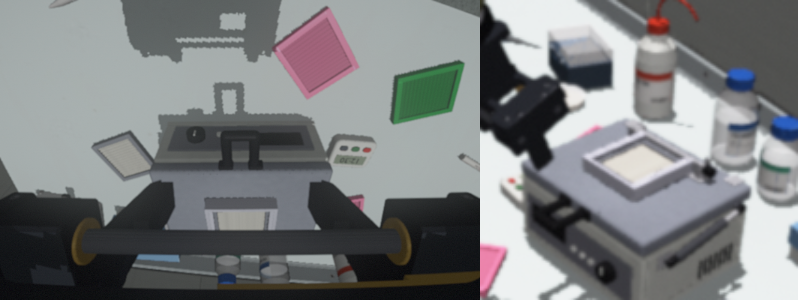

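The wrist view shows the handle's cross bar centred between the open fingers (picture 240,135). The bar's black tip now lies in the catch at the rear right (707,172). I approach and close over the ends.

Emit:
{"fn": "play_rows", "kwargs": {"targets": [[0.42, 0, 0.3, 0, 0, 0, 88], [0, 0, 0.65, 0, 0, 0, 88], [0, 0, 0.65, 0, 0, 0, 88], [0, 0, 0.65, 0, 0, 0, 88], [0, 0, 0.65, 0, 0, 0, 88], [0, 0, 0.6, 0, 0, 0, 88], [0, 0, 0.5, 0, 0, 0, 88], [0, 0, 0.4, 0, 0, 0, 88], [0, 0, 0.2, 0, 0, 0, 88], [0, 0, 0, 0, 0, 0, 88]]}}

```text
clock: 7.82
position: [0.4724, -0.0812, 0.0924]
eef_rot: [-0.104, 0.974, 0.022, 0.198]
force: [-0.1, 0.0, -0.0]
width: 0.088
gripper_force: 0.0
```

Emit:
{"fn": "play_rows", "kwargs": {"targets": [[0, 0, 0, 0, 0, 0, 30], [0, 0, 0, 0, 0, 0, 30], [0, 0, 0, 0, 0, 0, 30], [0, 0, 0, 0, 0, 0, 30], [0, 0, 0, 0, 0, 0, 30], [0, 0, 0, 0, 0, 0, 30], [0, 0, 0, 0, 0, 0, 30], [0, 0, 0, 0, 0, 0, 30]]}}

```text
clock: 8.48
position: [0.473, -0.0828, 0.0935]
eef_rot: [-0.104, 0.974, 0.02, 0.199]
force: [0.4, -8.3, -3.2]
width: 0.042
gripper_force: 29.7
```

```bash
python3 look.py | head -6; python3 -c "
import cv2,numpy as np
a=cv2.resize(cv2.imread('pics/wrist_l.png'),(480,300)); b=cv2.resize(cv2.imread('pics/scene_l.png')[130:290,270:440],(318,300))
cv2.imwrite('pics/v4.png',np.hstack([a,b]))"
```

```text
[ 0.473 -0.083  0.094] [ 0.352 -8.263 -3.236] 0.041951599678633364 8.4833 
 [[-0.899 -0.21   0.384]
 [-0.194  0.978  0.08 ]
 [-0.392 -0.003 -0.92 ]]
wrist lid_handle_grip 0.58 [281.4 322.3] [ 0.462 -0.085  0.114] [ 0.002  0.001 -0.024]
wrist cassette_center 0.97 [ 81.9 491.1] [0.396 0.002 0.008] [0.086 0.1   0.056]
```

View pics/v4.png

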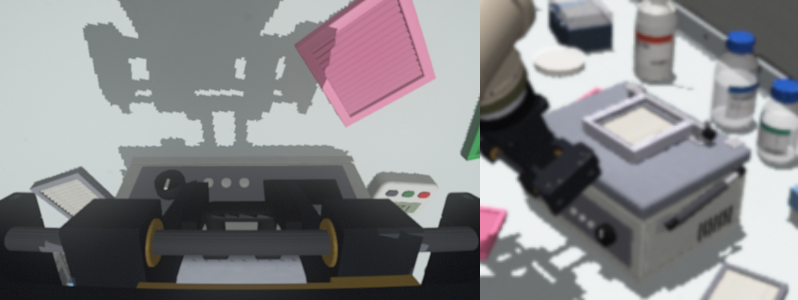

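The grip is firm: 42 mm opening and 29.7 N, with the bar still in its catch. I start the arc, turning the tool with the lid.

Emit:
{"fn": "play_rows", "kwargs": {"targets": [[0, -0.06, 0, 0, 0, 0, 30], [-0.11, 0, -0.28, 0, 0.333, 0, 30], [-0.11, 0, -0.28, 0, 0.333, 0, 30], [-0.11, 0, -0.28, 0, 0.333, 0, 30], [-0.11, 0, -0.28, 0, 0.333, 0, 30], [-0.11, 0, -0.28, 0, 0.333, 0, 30], [-0.11, 0, -0.28, 0, 0.333, 0, 30], [0, 0, 0, 0, 0, 0, 30]]}}

```text
clock: 9.9
position: [0.4772, -0.0819, 0.1482]
eef_rot: [-0.107, 0.991, 0.009, 0.08]
force: [-1.4, -0.0, -3.5]
width: 0.0423
gripper_force: 29.6
```

```bash
cat > ang.py <<'E'
from h import *
np.set_printoptions(precision=3,suppress=True)
o=manip.get_obs(); r=R.from_quat(o["eef_rot"]); g=o["position"]-.019*r.apply([0,0,1])
p=[.598,-.055,.21]; d=g[:2]-p[:2]; c,s=np.cos(p[2]),np.sin(p[2]); lx,ly=c*d[0]+s*d[1]-.096,-s*d[0]+c*d[1]; lz=g[2]-.103
print("clock",o["clock"],"lid by grip pos",np.arctan2(lz,-lx)-np.arctan2(.008,.232),"radius",np.hypot(lx,lz),"ly",ly,"tilt",np.arctan2(-r.apply([0,0,1])@[c,s,0],.0001-r.apply([0,0,1])[2]))
print("force tool",r.inv().apply(o["force"]),o["force"],"w",o["width"],o["gripper_force"])
E
python3 ang.py
```

```text
clock 9.9 lid by grip pos 0.2451085774877561 radius 0.23175332147604596 ly -0.0011241488529632748 tilt -0.16041957392777664
force tool [1.952 0.272 3.265] [-1.431 -0.033 -3.535] w 0.042320455010273005 29.6040547080338
```

Radius and forces agree with the plan, so I continue past the balance point.

Emit:
{"fn": "play_rows", "kwargs": {"targets": [[-0.11, 0, -0.28, 0, 0.333, 0, 30], [-0.11, 0, -0.28, 0, 0.333, 0, 30], [-0.11, 0, -0.28, 0, 0.333, 0, 30], [-0.11, 0, -0.28, 0, 0.333, 0, 30], [-0.11, 0, -0.28, 0, 0.333, 0, 30], [-0.11, 0, -0.28, 0, 0.333, 0, 30], [-0.11, 0, -0.28, 0, 0.333, 0, 30], [-0.11, 0, -0.28, 0, 0.333, 0, 30], [0, 0, 0, 0, 0, 0, 30]]}}

```text
clock: 10.65
position: [0.5017, -0.0763, 0.2151]
eef_rot: [-0.107, 0.991, -0.008, -0.079]
force: [-2.9, 3.8, 0.3]
width: 0.0423
gripper_force: 29.6
```

```bash
python3 ang.py
```

```text
clock 10.65 lid by grip pos 0.5647217557961043 radius 0.23200636484477463 ly -0.0008029943852961297 tilt 0.1587672492401388
force tool [2.035 4.331 0.04 ] [-2.89   3.804  0.287] w 0.04229897614618209 29.606752786785364
```

Emit:
{"fn": "play_rows", "kwargs": {"targets": [[-0.11, 0, -0.28, 0, 0.333, 0, 30], [-0.11, 0, -0.28, 0, 0.333, 0, 30], [-0.11, 0, -0.28, 0, 0.333, 0, 30], [-0.11, 0, -0.28, 0, 0.333, 0, 30], [-0.11, 0, -0.28, 0, 0.333, 0, 30], [-0.11, 0, -0.28, 0, 0.333, 0, 30], [0, 0, 0, 0, 0, 0, 30], [0, 0, 0, 0, 0, 0, 30], [0, 0, 0, 0, 0, 0, 30]]}}

```text
clock: 11.4
position: [0.5322, -0.0694, 0.2576]
eef_rot: [-0.105, 0.975, -0.02, -0.196]
force: [0.1, 7.3, -1.0]
width: 0.0422
gripper_force: 29.8
```

```bash
python3 ang.py; cat > lid.py <<'E'
from h import *
# lid angle from plane fit of the lid top seen by the top camera
for c in("top","scene"):
    im=optics.get_image(c); o=spotter.outline_of(c,"lid")
    if not o: print(c,"none"); continue
    m=cv2.erode(o[0]["region"].astype(np.uint8),np.ones((3,3)))>0
    P=np.array([depth_pt(im,rc,0) for rc in np.argwhere(m&(im["range_z"]>0))[::3]])
    rng=np.random.default_rng(0); best=None
    for _ in range(300):
        a=P[rng.choice(len(P),3,False)]; n=np.cross(a[1]-a[0],a[2]-a[0]); n/=np.linalg.norm(n)+1e-9
        k=abs((P-a[0])@n)<.003
        if best is None or k.sum()>best.sum(): best=k
    Q=P[best]; n=np.linalg.svd(Q-Q.mean(0))[2][2]; n*=np.sign(n[2])
    print(c,len(P),best.sum(),n,"lid angle",np.arctan2(n@[np.cos(.21),np.sin(.21),0],n[2]))
E
python3 lid.py
```

```text
clock 11.4 lid by grip pos 0.8000541087636756 radius 0.23234981118407555 ly -0.0004120299621470577 tilt 0.3969896015378685
force tool [-1.868  7.155  0.265] [ 0.062  7.338 -0.951] w 0.04215364661666848 29.757463932037354
top 151 131 [0.69355932 0.16724005 0.70071837] lid angle 0.7942153171287085
scene 567 258 [0.7003993  0.17329585 0.69239394] lid angle 0.8057298704838222
```

Plane fits and the grip position all give 0.80 rad. I hold briefly, then ease back.

Emit:
{"fn": "play_rows", "kwargs": {"targets": [[0, 0, 0, 0, 0, 0, 30], [0, 0, 0, 0, 0, 0, 30], [0, 0, 0, 0, 0, 0, 30], [0, 0, 0, 0, 0, 0, 30]]}}

```text
clock: 11.93
position: [0.5321, -0.0694, 0.2576]
eef_rot: [-0.105, 0.975, -0.02, -0.196]
force: [1.4, 6.7, -1.0]
width: 0.0418
gripper_force: 29.8
```

Emit:
{"fn": "play_rows", "kwargs": {"targets": [[0.05, 0, 0.14, 0, -0.16, 0, 30], [0.05, 0, 0.14, 0, -0.16, 0, 30], [0.05, 0, 0.14, 0, -0.16, 0, 30], [0.05, 0, 0.14, 0, -0.16, 0, 30], [0.05, 0, 0.14, 0, -0.16, 0, 30], [0.05, 0, 0.14, 0, -0.16, 0, 30], [0.05, 0, 0.14, 0, -0.16, 0, 30], [0.05, 0, 0.14, 0, -0.16, 0, 30], [0.05, 0, 0.14, 0, -0.16, 0, 30], [0, 0, 0, 0, 0, 0, 30]]}}

```text
clock: 12.77
position: [0.5076, -0.075, 0.2256]
eef_rot: [-0.106, 0.988, -0.011, -0.111]
force: [3.6, 5.2, -4.6]
width: 0.0424
gripper_force: 29.9
```

Emit:
{"fn": "play_rows", "kwargs": {"targets": [[0, 0, 0, 0, 0, 0, 30], [0, 0, 0, 0, 0, 0, 30], [0, 0, 0, 0, 0, 0, 30], [0, 0, 0, 0, 0, 0, 30], [0, 0, 0, 0, 0, 0, 30], [0, 0, 0, 0, 0, 0, 30]]}}

```text
clock: 13.27
position: [0.508, -0.0749, 0.2261]
eef_rot: [-0.106, 0.988, -0.011, -0.111]
force: [1.3, 6.3, -2.6]
width: 0.0419
gripper_force: 29.8
```

```bash
python3 ang.py; python3 lid.py; python3 - <<'E'
from h import *
im=optics.get_image("top");s=optics.get_image("scene")
cv2.imwrite("pics/v5.png",np.hstack([cv2.resize(im["frame"][120:260,250:420],(390,321)),cv2.resize(s["frame"][80:270,250:440],(390,321))]))
E
```

```text
clock 13.2667 lid by grip pos 0.6217845981358794 radius 0.2321207657487819 ly -0.0007230094879079642 tilt 0.22447868562037163
force tool [-3.104  5.928  1.951] [ 1.275  6.348 -2.582] w 0.04194093351616732 29.847599286586046
top 701 512 [0.56371271 0.12566669 0.81635523] lid angle 0.6157039284597798
scene 476 157 [0.47726215 0.00167442 0.87875937] lid angle 0.48858709522577665
```

View pics/v5.png

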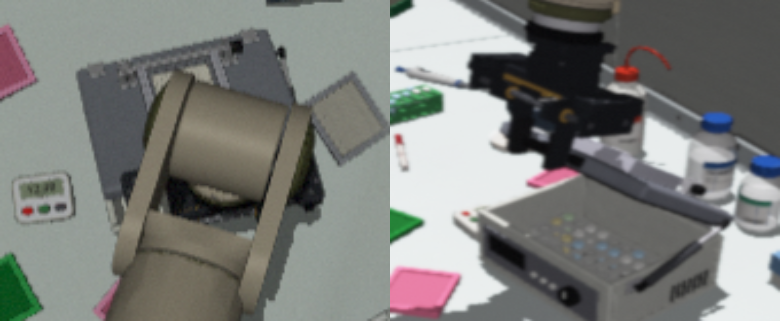

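The lid is held at about 0.62 rad by grip position and by the top plane fit (the scene fit had few inliers). The bar lies across the rear with its tip in the catch (237,47), and the cassette sits between the rails in front of it. The timer and the used cassette have not moved.

```bash
python3 -c "
from rig import job
print(job.hand_in())"
```

```text
the job is handed in; nothing more can be done
None
```

I swung the bar into its catch, raised the lid to about 0.80 rad, eased it back to about 0.62 rad and handed in while still holding the handle; no verdict came back.

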